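# Load the carriage on the arc bar of a shear-honing jig

## Task

Fit the black carriage with the brass screw to the honing jig: thread it over the free end of the arc bar with its screw facing outwards, run it round the bend without forcing it, and leave it resting right up against the red angle stop. The stop is only lightly clamped and already set, so feel for it gently and do not shift it by even a degree; leave everything else on the bench where it lies.

Things in the scene. Friction and masses are not known exactly. Their poses are not given: they have to be found in the camera images.
- jig: Honing jig, fixed: grey base plate 230 x 280 x 12 mm, yellow stone 205 x 72 mm on a brown holder (stone's top 62 mm up) and a round steel arc bar, 10 mm thick, that stands in a socket at the jig's +y side and bends up and over the stone. Origin: on the bench straight below the arc's centre; x along the stone, y towards the socket, z up. The bar lies in the jig's y-z plane (x = 0).
- arc_center (a point): Centre of the bar's bend, 62 mm above the jig's origin; axes are the jig's. With elevation E measured here from +y up towards +z, the bar's centre line is at y = 150 cos E, z = 150 sin E mm: from the socket (E = 0) over the top (E = 90 deg, 212 mm above the bench) to the free end at E = 125 deg. Dark rings are engraved on the bar every 10 deg.
- bar_tip (a point): Free end of the arc bar, on its centre line at E = 125 deg (jig y = -86 mm, 185 mm above the bench); a dome of 5 mm radius extends 5 mm farther out. The end points to the jig's -y and 35 deg downwards. Axes are the jig's.
- bar_top (a point): Highest point of the bar's centre line (E = 90 deg). From here down towards the socket, its centre anywhere from E = 42 to 64 deg, the red angle stop is clamped on the bar; its place is not measured. A collar 26 mm in diameter, 14 mm long; its lug stands out 23 mm from the bar's centre line. The carriage touches it with their centres about 24 mm apart. It slips if pushed along the bar with over 12 N.
- carriage_center (a point): Centre of the black carriage, half-way up, on the bore's axis: a block 30 mm long (its x, along the straight 13 mm through bore), 30 mm wide (its y, the flanks to grasp), 40 mm high (its z), with brass bush rings flush at both like ends and a brass screw (13 mm thick) 10 mm out of its top. About 140 g. Starts upright on the bench, bore within 45 deg of the world's y. Play on the bar: about 4 deg.
- spare_carriage_center (a point): Centre of a like but wider blue carriage (30 x 36 x 40 mm, bore 18 mm, steel screw), loose on the bench; not to be used or disturbed.
- slip_stone: Loose grey slip stone, 85 x 36 x 20 mm, long along its x, origin under its centre; to be left alone.
- shears: Loose pair of closed steel shears lying flat, about 190 mm long and 10 mm high, origin at their pivot, points to their +x; to be left alone.
- screw_dish: Loose aluminium dish with pivot screws, 90 x 70 x 16 mm, origin under its centre; to be left alone.
- oil_bottle: Loose white squeeze bottle, 44 mm in diameter, 114 mm high, origin under its centre; to be left alone.
- spray_bottle: Loose clear spray bottle, 64 mm in diameter, 185 mm high, origin under its centre; to be left alone.
- needle_file: Loose needle file with a wooden handle, 185 mm long along its x, 9 mm thick, origin near its middle; to be left alone.
Not all that is in view belongs to the job. There is more than one size of the part that bears carriage_center; the job needs the smallest.

How it is judged (in metres and radians):
On the way:
1. the carriage is threaded over the free end of the arc bar (distance between carriage_center and bar_tip below 0.01 m), for 0.03 s.
At the end, for the whole second after the job is handed in: The black carriage is on the arc bar, at rest and let go, up against the red stop (at most 3 mm short of touching: centres within 27 mm), its screw on the outer side of the bend, and the stop is within 1 degree (2.6 mm) of its setting (distance between carriage_center and angle_stop_c0 below 0.027 m and angle between carriage_center's own z axis and vertical below 0.95 rad and distance of angle_stop_c0 from where it was at the start of the episode below 0.0026 m and linear speed of carriage below 0.01 m/s).
It fails at once if the angle stop is shifted by more than 1 degree (2.6 mm along the bar) (distance of angle_stop_c0 from where it was at the start of the episode above 0.0026 m).
It fails at once if the carriage is forced against the jig with more than 70 N (contact force between carriage and jig above 70 N).
It fails at once if a bystander is displaced by more than 25 mm (distance of any of spare_carriage_center, slip_stone, shears, screw_dish, oil_bottle, spray_bottle, needle_file from where it was at the start of the episode above 0.025 m).
It also fails if it takes over 67 s, if anything falls off the work surface, if the arm or the gripper's body presses on something with over 40 N, if the wrist force passes 120 N, or if a joint passes its speed limit or range.

## Robot

A 7-joint arm with a two-finger parallel gripper is mounted at the origin on the work surface. World frame = base frame: x ahead of the robot, y to its left, z up, the work surface at z = 0. Lengths are in m, angles in degrees, forces in N, time in s.
With the tool pointing down it reaches from about 0.4 to 0.9 m from the base axis. Payload 5.5 kg.
Tool frame: the origin (TCP) lies midway between the tips of the shut fingers; the grasp point (between the pads) lies r.grip_depth behind it (r.grip_depth is the distance from the TCP to the grasp point, in m); z points along the fingers, y is the direction in which the jaws open and shut (so a half turn about z gives the same grasp; the last joint's range is limited). The gripper opens to 92 mm and grips with 3 to 60 N. Pads are 19 mm wide; open, the fingers measure 130 mm over their backs; the gripper's body (75 mm by 190 mm) begins 47 mm behind the grasp point.
Start: joints at [-57.514, 28.699, -24.465, 88.831, 12.651, 65.22, -12.049], TCP at [0.194, 0.62, 0.227] pointing down, gripper open.
Joint ranges: [-164.97, 164.97], [-17.58, 116.51], [-87.97, 89.64], [11.32, 138.91], [-80.73, 260.73], [10.89, 115.49], [-147.41, 147.41]. Speed limits (degrees/s): [147.25, 147.25, 180, 180, 180, 180, 180].

## Interface

Orientations are given as a 3x3 rotation matrix whose columns are the frame's x, y, z axes.
In Python, from workcell import readout, vision, ticket, r gives the robot as it stands.
- The arm moves only by the tool servo_tool, never from a script. Its arguments are lists of equal length, an entry for each row: "translation": the shift along the tool's x, y, z each as a share of 600 mm, from -1 to 1, a list of three; "delta_rot": the turn, a rotation vector about the tool's x, y, z each as a share of 2 rad, from -1 to 1, a list of three; "jaw": the closure, from 0 (fully open) to 1 (shut). A call has 1 to 20 rows; each row is the pose to reach, as a shift and turn from the pose measured when the call began, along the tool's axes at that moment; what a row does not reach only later rows make up. A row lasts 1/10 s, in which the tool goes at most 50 mm and 8.59 degrees, less where a joint would pass 70% of its speed; a pose out of reach is approached as far as the arm can. A call with a number of a shift or a turn outside -1 to 1 is refused whole. A call with a gripper value outside its range is refused whole. The fingers move at their own pace and stop on an object; "newtons" is the grip in N (left out, the last holds). Time passes only in rows, so rows that repeat a pose let the fingers close. It gives the time, the measured TCP pose, the force and the opening at its end, in the units of the state.
- readout.sense(): the state, without advancing time (a new reading comes with each control period).
- vision.capture(name): name is "side" or "top" or "wrist"; returns a dict with "img" (400x640x3 uint8, blue, green, red), "K" (3x3 intrinsics, pixels), "k1" (the pictures are not rectified: a ray, as slopes to the right and down, at radius r is drawn at 1 + k1 r^2 times it, then the intrinsics apply), "view" (4x4, takes a point from world to camera coordinates). Camera axes: x right, y down, z forward; pixel columns grow to the right and rows downward; lengths in m; the calibration is good to about 2 mm. A picture is of the moment at which its call begins. There is no depth.
- ticket.finish_job(): hands the job in, once; it reports no verdict.
The state is a dict: "time_s": time; "joint_pos": joint angles; "qd": joint speeds; "effort": joint torques, N m; "position": TCP position; "tcp_rot": TCP orientation; "wrist_force": force on the tool from outside, world axes, zero at the start; "ft_torque": the same for the moment, N m; "grip_width": finger opening in m.
Only numpy, scipy, OpenCV 4.12 (cv2) and the standard library are available. Lean on these libraries where they do the work, as an engineer would, in place of code of your own. Each camera call takes 0.05 s, during which the arm holds its last target. There are 200 camera calls.

## Working session

There is one attempt and no reset: what is moved stays moved. The work goes in short steps, Python scripts to look and compute and a tool call to move; the robot and the scene stay as the last step left them, time stands still between calls to the robot, and variables do not carry over. Pictures are saved under pics/ and viewed, about 8 in all and at most 12, crops included, and the job is handed in when it is done.

Besides the shell and the picture viewer there is one more tool, called as a command line: name --argument value ..., lists and objects as JSON in quotes. servo_tool: Moves the arm, as the interface text tells. Its arguments: {"type":"object","properties":{"translation":{"type":"array"},"delta_rot":{"type":"array"},"jaw":{"type":"array"},"newtons":{"type":"number"}},"required":["translation","delta_rot","jaw"]}

```bash
mkdir -p pics; ls; python3 - <<'E'
from workcell import readout, vision, r
import cv2,pickle
s=readout.sense(); print(s, r.grip_depth)
for n in ["side","top"]:
    c=vision.capture(n); pickle.dump(c,open(f"pics/{n}0.pkl","wb")); cv2.imwrite(f"pics/{n}0.png",c["img"]); print(n,c["K"],c["k1"],c["view"])
E
```

```text
pics
{'time_s': 0.0, 'joint_pos': array([-57.51345476,  28.75604624, -24.45199314,  88.89034814,
        12.65039679,  65.21740806, -12.04897021]), 'qd': array([-0.01594588,  0.05774058,  0.07047641,  0.02827495,  0.03920417,
       -0.01682693, -0.02563474]), 'effort': array([-1.47804344e-04, -5.66573346e+01, -5.81636310e+00, -2.79119629e+01,
       -6.86199032e-02,  3.06521694e-02,  1.77836878e-04]), 'position': array([0.19429018, 0.61956874, 0.22565991]), 'tcp_rot': array([[-9.54217078e-01,  2.99114252e-01, -6.57815945e-04],
       [ 2.99114963e-01,  9.54215354e-01, -1.81583131e-03],
       [ 8.45570515e-05, -1.92945984e-03, -9.99998135e-01]]), 'wrist_force': array([ 0.23870332, -0.22367176,  0.22432315]), 'ft_torque': array([-0.02554904,  0.02302262, -0.06531061]), 'grip_width': 0.09219848211032718} 0.0188
side [[400.29814889   0.         316.77606941]
 [  0.         400.29814889 203.06108719]
 [  0.           0.           1.        ]] -0.0010952866617045538 [[ 8.14384457e-01 -5.80324886e-01  9.91137483e-04 -4.63920699e-01]
 [-3.26222758e-01 -4.59207745e-01 -8.26260830e-01  2.97420460e-01]
 [ 4.79954860e-01  6.72570646e-01 -5.63286835e-01  1.04562525e+00]
 [ 0.00000000e+00  0.00000000e+00  0.00000000e+00  1.00000000e+00]]
top [[516.88557636   0.         322.21852579]
 [  0.         516.88557636 201.25010225]
 [  0.           0.           1.        ]] -0.115485505375102 [[-0.01536042 -0.99987384  0.00404556 -0.00708076]
 [-0.99410648  0.01483732 -0.10738791  0.57879375]
 [ 0.10731434 -0.00567124 -0.99420897  1.65213676]
 [ 0.          0.          0.          1.        ]]
```

View pics/side0.png

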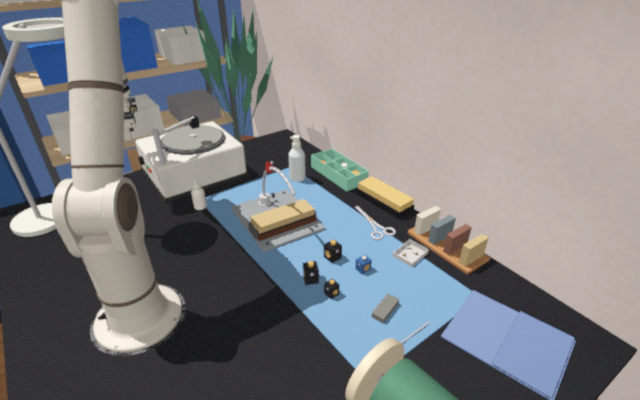

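View pics/top0.png

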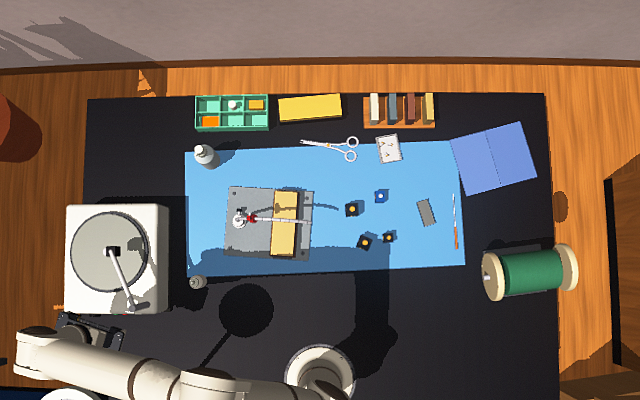

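The side view shows the jig (270,215), the bar with its red stop (268,168), and three black carriages at (311,271), (332,288) and (333,250). The blue carriage is at (363,264). In the top view the black ones are at (352,209), (364,242) and (389,238). I'll zoom in next.

```bash
python3 - <<'E'
import cv2,pickle,numpy as np
a=cv2.imread("pics/side0.png");b=cv2.imread("pics/top0.png")
A=cv2.resize(a[235:305,290:390],(800,560),interpolation=cv2.INTER_CUBIC)[:, :]
A=cv2.resize(a[235:305,290:380],(400,311),interpolation=cv2.INTER_CUBIC)
B=cv2.resize(b[185:255,335:425],(400,311),interpolation=cv2.INTER_CUBIC)
C=cv2.resize(a[155:245,230:330],(400,289)[:2],interpolation=cv2.INTER_CUBIC)
D=cv2.resize(b[180:265,220:320],(400,289),interpolation=cv2.INTER_CUBIC)
cv2.imwrite("pics/z.png",np.vstack([np.hstack([A,B]),np.hstack([C,D])]))
E
```

```text
(no output)
```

View pics/z.png

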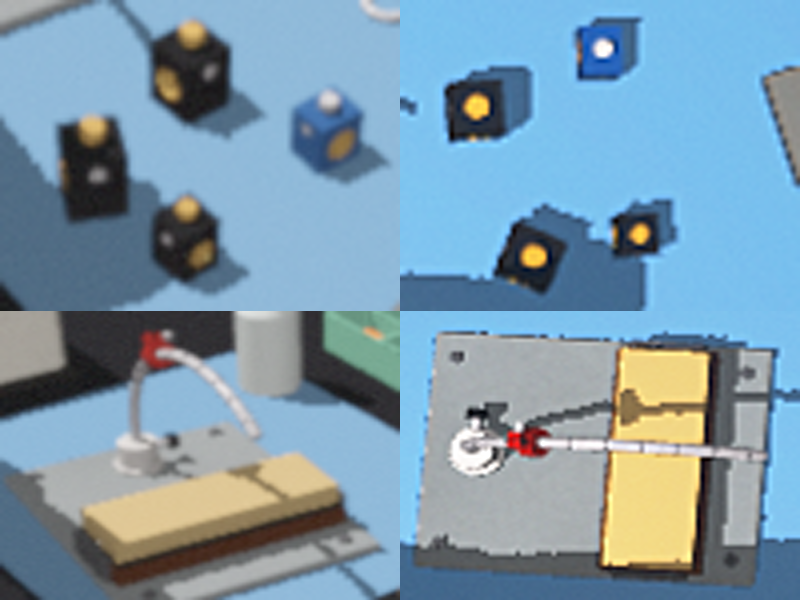

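The smallest black carriage is the one at top (389,238), side (332,288). Its bore rings face roughly ±y. Next I'll triangulate coarse positions.

```bash
cat > h.py <<'E'
import numpy as np,cv2,pickle
from scipy.optimize import least_squares
def und(c,uv):
    uv=np.atleast_2d(np.float64(uv)).reshape(-1,1,2)
    return cv2.undistortPointsIter(uv,c["K"],np.array([c["k1"],0,0,0.]),None,None,(3,50,1e-9)).reshape(-1,2)
def ray(c,uv):
    n=und(c,uv);V=c["view"];R=V[:3,:3];o=-R.T@V[:3,3]
    d=np.c_[n,np.ones(len(n))]@R; return o,d/np.linalg.norm(d,axis=1)[:,None]
def onz(c,uv,z):
    o,d=ray(c,uv); return o+d*((z-o[2])/d[:,2])[:,None]
def tri(cu):
    A=0;b=0
    L=[]
    for c,uv in cu:
        o,d=ray(c,uv);P=np.eye(3)-np.outer(d[0],d[0]);A=A+P;b=b+P@o;L.append((o,P))
    x=np.linalg.solve(A,b);return x,[round(float(np.linalg.norm(P@(x-o))),4) for o,P in L]
def proj(c,X):
    V=c["view"];p=np.atleast_2d(X)@V[:3,:3].T+V[:3,3]
    return cv2.projectPoints(p,np.zeros(3),np.zeros(3),c["K"],np.array([c["k1"],0,0,0.]))[0].reshape(-1,2)
def blobs(c,m,amin=8):
    n,l,s,ce=cv2.connectedComponentsWithStats(m.astype(np.uint8));return [(int(s[i,4]),ce[i],s[i,:4],l==i) for i in range(1,n) if s[i,4]>=amin]
E
python3 - <<'E'
from h import *
np.set_printoptions(precision=4,suppress=True)
S=pickle.load(open("pics/side0.pkl","rb"));T=pickle.load(open("pics/top0.pkl","rb"))
h=cv2.cvtColor(T["img"],cv2.COLOR_BGR2HSV)
br=(h[...,0]>10)&(h[...,0]<30)&(h[...,1]>150)&(h[...,2]>120)
for b in blobs(T,br,4):
    if 340<b[1][0]<400 and 195<b[1][1]<255: print(b[0],b[1],onz(T,b[1],.05))
print("carr tri",tri([(T,(389,237.2)),(S,(332,282))]))
print("tip",tri([(T,(311.7,222.6)),(S,(293.7,192.7))]))
print("stop",tri([(T,(252,217)),(S,(268.5,167))]))
print("socket T",onz(T,(238.5,219),.0))
non=~((h[...,0]>95)&(h[...,0]<115)&(h[...,1]>80))
m=np.zeros_like(non);m[180:268,218:322]=non[180:268,218:322]
B=max(blobs(T,m),key=lambda b:b[0]);pts=cv2.findContours(B[3].astype(np.uint8),0,1)[0][0]
R=cv2.boxPoints(cv2.minAreaRect(pts));print(R,onz(T,R,.012))
E
```

```text
24 [351.9167 208.5   ] [[ 0.5517 -0.1109  0.05  ]]
15 [388.5333 237.1333] [[ 0.4577 -0.2265  0.05  ]]
24 [364.6667 242.125 ] [[ 0.4431 -0.1495  0.05  ]]
carr tri (array([ 0.4576, -0.2284,  0.0473]), [0.0, 0.0])
tip (array([0.4983, 0.0172, 0.191 ]), [0.0006, 0.0006])
stop (array([0.5155, 0.1932, 0.1926]), [0.0025, 0.0025])
socket T [[0.527  0.2623 0.    ]]
[[223.0044 254.9336]
 [227.677  184.8451]
 [313.1637 190.5443]
 [308.4911 260.6328]] [[0.4088 0.3114 0.012 ]
 [0.6401 0.2967 0.012 ]
 [0.6167 0.0134 0.012 ]
 [0.3868 0.0318 0.012 ]]
```

```bash
python3 - <<'E'
from h import *
from workcell import readout, vision
np.set_printoptions(precision=4,suppress=True)
s=readout.sense();c=vision.capture("wrist");V=c["view"];R=V[:3,:3]
Rt=s["tcp_rot"]
print("cam pos in tool",Rt.T@(-R.T@V[:3,3]-s["position"]));print("cam axes in tool\n",Rt.T@R.T);print(c["K"],c["k1"])
# moves to waypoint targets
for p in [[.42,.3,.36],[.44,-.23,.22]]: print(Rt.T@(np.array(p)-s["position"])/.6)
E
```

```text
cam pos in tool [ 0.0853 -0.0015 -0.1586]
cam axes in tool
 [[-0.0004 -0.9519 -0.3064]
 [ 1.     -0.0005  0.0003]
 [-0.0004 -0.3064  0.9519]]
[[302.3546   0.     321.0529]
 [  0.     302.3546 210.1244]
 [  0.       0.       1.    ]] -0.04159936039925184
[-0.5183 -0.3962 -0.223 ]
[-0.8143 -1.2287  0.0118]
```

servo_tool --translation '[[-0.518, -0.396, -0.223], [-0.518, -0.396, -0.223], [-0.518, -0.396, -0.223], [-0.518, -0.396, -0.223], [-0.518, -0.396, -0.223], [-0.518, -0.396, -0.223], [-0.518, -0.396, -0.223], [-0.518, -0.396, -0.223], [-0.518, -0.396, -0.223], [-0.518, -0.396, -0.223], [-0.518, -0.396, -0.223], [-0.518, -0.396, -0.223]]' --delta_rot '[[0, 0, 0.634], [0, 0, 0.634], [0, 0, 0.634], [0, 0, 0.634], [0, 0, 0.634], [0, 0, 0.634], [0, 0, 0.634], [0, 0, 0.634], [0, 0, 0.634], [0, 0, 0.634], [0, 0, 0.634], [0, 0, 0.634]]' --jaw '[0, 0, 0, 0, 0, 0, 0, 0, 0, 0, 0, 0]'

```text
time_s: 1.35
position: [0.4182, 0.3018, 0.3592]
tcp_rot: [[-0.004, 1.0, -0.002], [1.0, 0.004, -0.002], [-0.002, -0.002, -1.0]]
wrist_force: [-1.2, -0.1, -0.7]
grip_width: 0.0918
```

```bash
python3 - <<'E'
from h import *
from workcell import vision
c=vision.capture("wrist");pickle.dump(c,open("pics/w1.pkl","wb"));cv2.imwrite("pics/w1.png",c["img"])
E
```

servo_tool --translation '[[-0.4, 0.03, 0.0], [-0.862, 0.045, 0.233], [-0.862, 0.045, 0.233], [-0.862, 0.045, 0.233], [-0.862, 0.045, 0.233], [-0.862, 0.045, 0.233], [-0.862, 0.045, 0.233], [-0.862, 0.045, 0.233], [-0.862, 0.045, 0.233], [-0.862, 0.045, 0.233], [-0.862, 0.045, 0.233], [-0.862, 0.045, 0.233], [-0.862, 0.045, 0.233], [-0.862, 0.045, 0.233]]' --delta_rot '[[0, 0, 0], [0, 0, 0], [0, 0, 0], [0, 0, 0], [0, 0, 0], [0, 0, 0], [0, 0, 0], [0, 0, 0], [0, 0, 0], [0, 0, 0], [0, 0, 0], [0, 0, 0], [0, 0, 0], [0, 0, 0]]' --jaw '[0, 0, 0, 0, 0, 0, 0, 0, 0, 0, 0, 0, 0, 0]'

```text
time_s: 2.8
position: [0.4475, -0.2134, 0.2201]
tcp_rot: [[-0.007, 1.0, -0.002], [1.0, 0.007, -0.001], [-0.001, -0.002, -1.0]]
wrist_force: [-0.2, 0.4, -0.5]
grip_width: 0.0919
```

```bash
python3 - <<'E'
from h import *
from workcell import vision
c=vision.capture("wrist");pickle.dump(c,open("pics/w2.pkl","wb"));cv2.imwrite("pics/w2.png",c["img"])
a=cv2.imread("pics/w1.png")
cv2.imwrite("pics/w12.png",np.vstack([cv2.resize(a,(480,300)),cv2.resize(c["img"],(480,300))]))
E
```

```text
(no output)
```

View pics/w12.png

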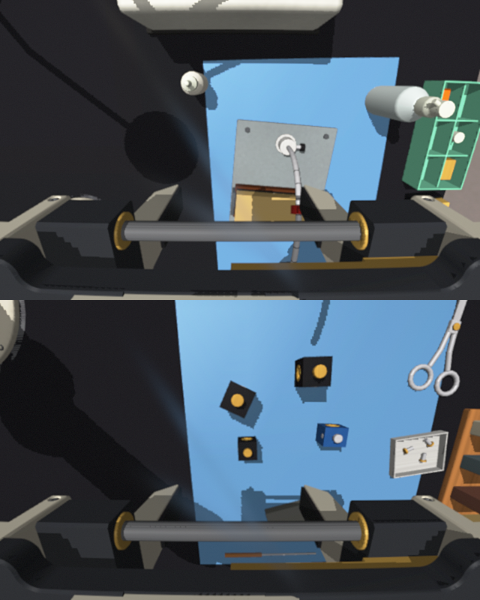

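In the wrist view the small black carriage is at (329,197), with its ring on the +y face and its screw just below that, so the bore runs along y. I'll measure it precisely.

```bash
python3 - <<'E'
from h import *
np.set_printoptions(precision=4,suppress=True)
c=pickle.load(open("pics/w2.pkl","rb"));im=c["img"];h=cv2.cvtColor(im,cv2.COLOR_BGR2HSV)
x0,y0,x1,y1=305,170,352,225
blue=(h[...,0]>95)&(h[...,0]<118)&(h[...,1]>90)
m=np.zeros(blue.shape,bool);m[y0:y1,x0:x1]=~blue[y0:y1,x0:x1]
B=max(blobs(c,m),key=lambda b:b[0]);print(B[:3])
pts=cv2.findContours(B[3].astype(np.uint8),0,1)[0][0];hull=cv2.convexHull(pts)
print(cv2.approxPolyDP(hull,2,True).reshape(-1,2))
r=cv2.minAreaRect(pts);print(r);q=cv2.boxPoints(r);print(onz(c,q,.04))
br=(h[...,0]>10)&(h[...,0]<30)&(h[...,1]>120)&(h[...,2]>90)&m
for b in blobs(c,br,4): print(b[:3],"z50",onz(c,b[1],.05),"z40",onz(c,b[1],.04))
p=cv2.resize(im[y0:y1,x0:x1],None,fx=8,fy=8,interpolation=cv2.INTER_NEAREST);cv2.imwrite("pics/cz.png",p)
E
```

```text
(717, array([329.6499, 197.5635]), array([317, 182,  26,  32], dtype=int32))
[[339 183]
 [342 212]
 [319 212]
 [318 184]]
((329.5, 197.5), (31.0, 25.0), 90.0)
[[ 0.44   -0.2062  0.04  ]
 [ 0.4686 -0.206   0.04  ]
 [ 0.4696 -0.2433  0.04  ]
 [ 0.4401 -0.2436  0.04  ]]
(48, array([328.9167, 184.6042]), array([322, 183,  14,   4], dtype=int32)) z50 [[ 0.4534 -0.2068  0.05  ]] z40 [[ 0.4537 -0.2092  0.04  ]]
(123, array([329.6829, 203.3577]), array([324, 197,  12,  13], dtype=int32)) z50 [[ 0.4546 -0.2286  0.05  ]] z40 [[ 0.4549 -0.2316  0.04  ]]
```

View pics/cz.png

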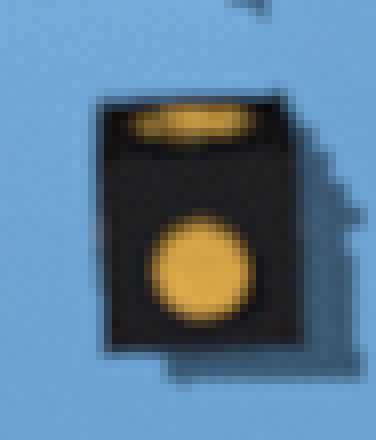

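servo_tool --translation '[[-0.0253, 0.0125, 0.1], [-0.0253, 0.0125, 0.18], [-0.0253, 0.0125, 0.25], [-0.0253, 0.0125, 0.31], [-0.0253, 0.0125, 0.345], [-0.0253, 0.0125, 0.358], [-0.0253, 0.0125, 0.358], [-0.0253, 0.0125, 0.358], [-0.0253, 0.0125, 0.358], [-0.0253, 0.0125, 0.358], [-0.0253, 0.0125, 0.358], [-0.0253, 0.0125, 0.358], [-0.0253, 0.0125, 0.358], [-0.0253, 0.0125, 0.358], [-0.0253, 0.0125, 0.358], [-0.0253, 0.0125, 0.358]]' --delta_rot '[[0, 0, 0], [0, 0, 0], [0, 0, 0], [0, 0, 0], [0, 0, 0], [0, 0, 0], [0, 0, 0], [0, 0, 0], [0, 0, 0], [0, 0, 0], [0, 0, 0], [0, 0, 0], [0, 0, 0], [0, 0, 0], [0, 0, 0], [0, 0, 0]]' --jaw '[0, 0, 0, 0, 0, 0, 0.4, 0.5, 0.7, 1, 1, 1, 1, 1, 1, 1]' --newtons 20

```text
time_s: 4.45
position: [0.455, -0.2288, 0.0057]
tcp_rot: [[-0.007, 1.0, -0.002], [1.0, 0.007, -0.001], [-0.001, -0.002, -1.0]]
wrist_force: [0.6, 0.5, 0.9]
grip_width: 0.0299
```

```bash
cat >> h.py <<'E'
J=dict(tip=np.array([.4985,.0170,.185]),yaw=4.8,cz=-.0143,cx=0.)   # yaw: jig y = (sin,cos)
def frame(E,J=J):
    a=np.radians(J["yaw"]);e=np.radians(E);yj=np.array([np.sin(a),np.cos(a),0]);xj=np.array([np.cos(a),-np.sin(a),0]);k=np.array([0,0,1.])
    rad=np.cos(e)*yj+np.sin(e)*k; return np.c_[np.cross(xj,-rad),xj,-rad]   # tool axes
def centre(J=J):
    return J["tip"]+.150*frame(125,J)[:,2]
def onbar(E,J=J): return centre(J)-.150*frame(E,J)[:,2]
def shares(s,C,E,J=J):
    from scipy.spatial.transform import Rotation as Ro
    R=frame(E,J);p=C-R@np.array([J["cx"],0,J["cz"]]);R0=np.array(s["tcp_rot"]);U,_,Vt=np.linalg.svd(R0);R0=U@Vt
    return np.round(R0.T@(p-s["position"])/.6,4).tolist(),np.round(Ro.from_matrix(R0.T@R).as_rotvec()/2,4).tolist()
E
python3 - <<'E'
from h import *
from workcell import readout
s=readout.sense();t=-frame(125)[:,0]
print(shares(s,J["tip"]+t*.09,125),centre(),t)
E
```

```text
([0.3002, 0.0652, -0.1938], [-0.0146, 0.3058, 0.0439]) [0.50569935 0.10273472 0.06212719] [-0.06854488 -0.81627916 -0.57357644]
```

Lift straight up first, then go to the pre-approach pose.

servo_tool --translation '[[0, 0, -0.08], [0, 0, -0.16], [0, 0, -0.24], [0.07, 0.015, -0.26], [0.15, 0.035, -0.25], [0.22, 0.05, -0.22], [0.3, 0.065, -0.194], [0.3, 0.065, -0.194], [0.3, 0.065, -0.194], [0.3, 0.065, -0.194], [0.3, 0.065, -0.194]]' --delta_rot '[[0, 0, 0], [0, 0, 0], [0, 0.03, 0.005], [0, 0.1, 0.014], [-0.007, 0.16, 0.022], [-0.01, 0.22, 0.032], [-0.0146, 0.3058, 0.0439], [-0.0146, 0.3058, 0.0439], [-0.0146, 0.3058, 0.0439], [-0.0146, 0.3058, 0.0439], [-0.0146, 0.3058, 0.0439]]' --jaw '[1, 1, 1, 1, 1, 1, 1, 1, 1, 1, 1]'

```text
time_s: 5.55
position: [0.4935, -0.0495, 0.1225]
tcp_rot: [[0.068, 0.996, 0.05], [0.818, -0.084, 0.57], [0.572, 0.002, -0.82]]
wrist_force: [-0.0, -0.5, -1.5]
grip_width: 0.03
```

```bash
python3 - <<'E'
from h import *
from workcell import vision,readout
c=vision.capture("wrist");pickle.dump(c,open("pics/w3.pkl","wb"));t=vision.capture("top");pickle.dump(t,open("pics/t3.pkl","wb"));d=vision.capture("side");pickle.dump(d,open("pics/s3.pkl","wb"))
cv2.imwrite("pics/w3.png",c["img"]);print(readout.sense()["joint_pos"].round(1))
print(proj(c,J["tip"]),proj(t,J["tip"]),proj(d,J["tip"]))
E
```

```text
[ 17.4  29.4  10.1 112.6 -43.2  61.6  51.1]
[[324.02029409  96.65117491]] [[311.69484504 222.85525557]] [[294.06593739 194.3754522 ]]
```

View pics/w3.png

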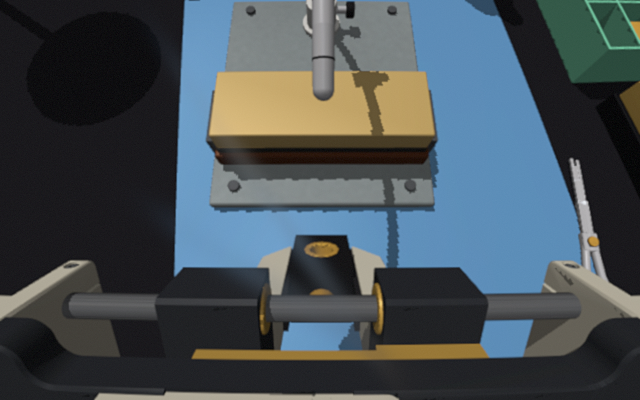

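The tip dome is at (323,~90), dark on grey. The held carriage's near ring is at (321,250) and the plate bolts are at (234,186), (410,186), (250,10) and (391,10). I'll extract these accurately.

```bash
python3 - <<'E'
from h import *
from workcell import readout
np.set_printoptions(precision=4,suppress=True)
c=pickle.load(open("pics/w3.pkl","rb"));s=readout.sense();im=c["img"];g=cv2.cvtColor(im,cv2.COLOR_BGR2GRAY);h=cv2.cvtColor(im,cv2.COLOR_BGR2HSV)
P=[]
for u,v in [(234,186),(410,186),(250,11),(391,11)]:
    w=g[max(v-9,0):v+10,u-9:u+10].astype(float);m=w<np.median(w)-25;yy,xx=np.nonzero(m);P.append((xx.mean()+u-9,yy.mean()+max(v-9,0)))
W=onz(c,P,.013);print(np.array(P),W)
d1=W[1]-W[0];d2=W[3]-W[2];e1=W[2]-W[0];e2=W[3]-W[1]
for d in(d1,d2):print("yaw x",np.degrees(np.arctan2(-d[1],d[0])),np.linalg.norm(d))
for d in(e1,e2):print("yaw y",np.degrees(np.arctan2(d[0],d[1])),np.linalg.norm(d))
print("mid",W.mean(0))
sat=h[...,1]
for v in (74,78,82,86,90,94,98,100,102):
    xs=np.nonzero(sat[v,300:345]<90)[0]+300;print(v,xs.min() if len(xs) else None,xs.max() if len(xs) else None,end=' | ')
cand=(321,250)
br=(h[...,0]>10)&(h[...,0]<30)&(sat>110)&(h[...,2]>90);br[:235]=0;br[265:]=0
print()
for b in blobs(c,br,20):print("ring",b[:3])
R=np.array(s["tcp_rot"]);pc=s["position"]+R@np.array([.015,0,-.0143]);print("pred ring",proj(c,pc), "near ring corners")
o,d=ray(c,[b[1] for b in blobs(c,br,60)][0]);n=R[:,0];X=o+d[0]*((pc-o)@n/(d[0]@n));print("ring in tool",R.T@(X-s["position"]))
print("tip",onz(c,(323,91),.1849))
E
```

```text
[[234.7483 185.1224]
 [409.5769 183.8385]
 [250.4512  10.5854]
 [391.7381  10.4048]] [[0.4113 0.0498 0.013 ]
 [0.59   0.0361 0.013 ]
 [0.4296 0.2894 0.013 ]
 [0.6099 0.2745 0.013 ]]
yaw x 4.38331638492727 0.1792843302728409
yaw x 4.71821848563843 0.18091725186603042
yaw y 4.378157548149698 0.2403166789786051
yaw y 4.768427168023596 0.2392646012937343
mid [0.5102 0.1625 0.013 ]
74 312 333 | 78 312 333 | 82 312 333 | 86 312 333 | 90 313 333 | 94 314 332 | 98 317 329 | 100 321 324 | 102 None None | 
ring (82, array([593.2073, 241.0122]), array([588, 237,  11,   9], dtype=int32))
ring (387, array([322.0491, 248.9561]), array([305, 242,  34,  15], dtype=int32))
pred ring [[324.4966 247.9061]] near ring corners
ring in tool [ 0.015   0.1527 -0.0074]
tip [[0.4983 0.0202 0.1849]]
```

```bash
sed -i 's/^J=.*/J=dict(tip=np.array([.4995,.0210,.1849]),yaw=4.56,cz=-.0143,cx=0.)/' h.py
python3 - <<'E'
from h import *
from workcell import readout
s=readout.sense();t=-frame(125)[:,0]
print(s["wrist_force"].round(2))
for d in (.06,.03,.015,0): print(d,shares(s,J["tip"]+t*d,125))
E
```

```text
[ 0.53  0.79 -0.31]
0.06 ([0.0553, 0.0007, 0.0057], [0.0019, 0.0006, -0.0011])
0.03 ([0.1053, 0.0006, 0.0057], [0.0019, 0.0006, -0.0011])
0.015 ([0.1303, 0.0005, 0.0056], [0.0019, 0.0006, -0.0011])
0 ([0.1553, 0.0005, 0.0056], [0.0019, 0.0006, -0.0011])
```

servo_tool --translation '[[0.04, 0.0006, 0.0057], [0.08, 0.0006, 0.0057], [0.1, 0.0006, 0.0057], [0.105, 0.0006, 0.0057], [0.105, 0.0006, 0.0057], [0.105, 0.0006, 0.0057]]' --delta_rot '[[0.0019, 0.0006, -0.0011], [0.0019, 0.0006, -0.0011], [0.0019, 0.0006, -0.0011], [0.0019, 0.0006, -0.0011], [0.0019, 0.0006, -0.0011], [0.0019, 0.0006, -0.0011]]' --jaw '[1, 1, 1, 1, 1, 1]'

```text
time_s: 6.3
position: [0.4981, 0.0035, 0.1554]
tcp_rot: [[0.066, 0.997, 0.046], [0.817, -0.081, 0.571], [0.573, -0.0, -0.82]]
wrist_force: [-0.2, -0.8, -1.5]
grip_width: 0.0301
```

```bash
python3 - <<'E'
from h import *
from workcell import vision,readout
c=vision.capture("wrist");pickle.dump(c,open("pics/w4.pkl","wb"));d=vision.capture("side");pickle.dump(d,open("pics/s4.pkl","wb"))
s=readout.sense();R=np.array(s["tcp_rot"])
print(proj(c,[J["tip"],s["position"]+R@[.015,0,-.0143]]),(R.T@(J["tip"]-s["position"])).round(4))
a=cv2.resize(c["img"][130:280,250:400],(500,500),interpolation=cv2.INTER_CUBIC)
u,v=proj(d,J["tip"])[0].astype(int);print(u,v)
b=cv2.resize(d["img"][v-30:v+30,u-17:u+19],(300,500),interpolation=cv2.INTER_CUBIC)
cv2.imwrite("pics/w4.png",np.hstack([a,b]))
E
```

```text
[[324.84388698 219.86445728]
 [324.63991402 249.21706541]] [ 0.0314  0.0001 -0.0142]
293 193
```

View pics/w4.png

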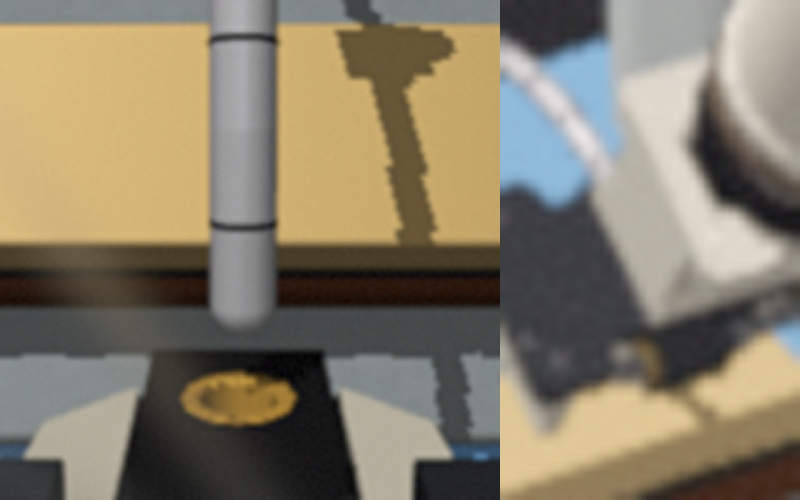

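The bar axis is at u≈322.9 and the ring at u≈321.7, so the carriage needs about +0.5 mm in tool y. The rows agree with the prediction. I'll advance gently.

servo_tool --translation '[[0.008, 0.0008, 0], [0.015, 0.0008, 0], [0.02, 0.0008, 0], [0.025, 0.0008, 0], [0.03, 0.0008, 0], [0.034, 0.0008, 0], [0.034, 0.0008, 0]]' --delta_rot '[[0, 0, 0], [0, 0, 0], [0, 0, 0], [0, 0, 0], [0, 0, 0], [0, 0, 0], [0, 0, 0]]' --jaw '[1, 1, 1, 1, 1, 1, 1]'

```text
time_s: 7.1
position: [0.4999, 0.0206, 0.1672]
tcp_rot: [[0.066, 0.997, 0.046], [0.817, -0.08, 0.571], [0.573, -0.0, -0.819]]
wrist_force: [-0.1, 0.1, -1.9]
grip_width: 0.0299
```

```bash
sed -i 's/\.4995,\.0210/.5000,.0210/' h.py
python3 - <<'E'
from h import *
from workcell import readout
s=readout.sense();t=-frame(125)[:,0]
print(s["wrist_force"].round(2),s["ft_torque"].round(2))
print(shares(s,J["tip"]+t*.005,125));
for E in (125,122,119,116,113): print(E,shares(s,onbar(E),E))
E
```

```text
[-0.13  0.11 -1.86] [-0.88  0.18  0.01]
([0.0092, 0.0001, 0.0001], [0.0, 0.0003, -0.0005])
125 ([0.0175, 0.0001, 0.0001], [0.0, 0.0003, -0.0005])
122 ([0.0293, 0.0001, 0.0004], [0.0, -0.0259, -0.0005])
119 ([0.0411, 0.0, 0.0013], [0.0, -0.0521, -0.0005])
116 ([0.0529, 0.0, 0.0029], [0.0, -0.0783, -0.0005])
113 ([0.0645, 0.0, 0.005], [-0.0, -0.1045, -0.0005])
```

servo_tool --translation '[[0.005, 0, 0], [0.009, 0, 0], [0.013, 0, 0], [0.0175, 0, 0.0001], [0.0235, 0, 0.0003], [0.0293, 0, 0.0004], [0.035, 0, 0.0008], [0.0411, 0, 0.0013], [0.0411, 0, 0.0013]]' --delta_rot '[[0, 0, 0], [0, 0, 0], [0, 0, 0], [0, 0, 0], [0, -0.013, 0], [0, -0.0259, 0], [0, -0.039, 0], [0, -0.0521, 0], [0, -0.0521, 0]]' --jaw '[1, 1, 1, 1, 1, 1, 1, 1, 1]'

```text
time_s: 8.0
position: [0.5018, 0.0427, 0.1816]
tcp_rot: [[0.068, 0.997, 0.039], [0.872, -0.078, 0.484], [0.485, 0.001, -0.874]]
wrist_force: [-0.2, -0.6, -1.2]
grip_width: 0.0296
```

```bash
cat > nx.py <<'E'
from h import *
from workcell import readout
import sys
s=readout.sense();R=np.array(s["tcp_rot"]);print("F tool",(R.T@s["wrist_force"]).round(2),"T",(R.T@s["ft_torque"]).round(2),"w",round(s["grip_width"],4))
C=s["position"]+R@[J["cx"],0,J["cz"]]-centre();y=frame(90)[:,0]
print("now E",np.degrees(np.arctan2(C[2],C@y)).round(2),"r",np.hypot(C[2],C@y).round(4),"x",(C@frame(90)[:,1]).round(4))
for E in map(float,sys.argv[1:]): print(E,shares(s,onbar(E),E))
E
python3 nx.py 116 113 110 107 104 101 98 95
```

```text
F tool [-1.17 -0.17  0.76] T [ 0.01 -0.84  0.01] w 0.0296
now E 118.35 r 0.15 x 0.0001
116.0 ([0.009, -0.0001, 0.0004], [-0.0, -0.0264, 0.001])
113.0 ([0.0208, -0.0001, 0.0013], [0.0, -0.0526, 0.001])
110.0 ([0.0325, -0.0001, 0.0028], [0.0, -0.0787, 0.001])
107.0 ([0.0442, -0.0001, 0.005], [0.0001, -0.1049, 0.001])
104.0 ([0.0557, -0.0001, 0.0078], [0.0001, -0.1311, 0.001])
101.0 ([0.067, -0.0, 0.0111], [0.0001, -0.1573, 0.001])
98.0 ([0.0782, -0.0, 0.0151], [0.0002, -0.1835, 0.001])
95.0 ([0.0891, 0.0, 0.0196], [0.0002, -0.2096, 0.001])
```

servo_tool --translation '[[0.009, 0, 0.0004], [0.015, 0, 0.0008], [0.0208, 0, 0.0013], [0.027, 0, 0.002], [0.0325, 0, 0.0028], [0.038, 0, 0.0039], [0.0442, 0, 0.005], [0.0442, 0, 0.005]]' --delta_rot '[[0, -0.0264, 0.001], [0, -0.039, 0.001], [0, -0.0526, 0.001], [0, -0.0656, 0.001], [0, -0.0787, 0.001], [0, -0.0918, 0.001], [0, -0.1049, 0.001], [0, -0.1049, 0.001]]' --jaw '[1, 1, 1, 1, 1, 1, 1, 1]'

```text
time_s: 8.8
position: [0.5036, 0.0685, 0.192]
tcp_rot: [[0.074, 0.997, 0.023], [0.953, -0.077, 0.292], [0.293, -0.0, -0.956]]
wrist_force: [-0.2, -0.6, -1.5]
grip_width: 0.0302
```

```bash
python3 nx.py 104 101 98 95 92 89 86 83 80
```

```text
F tool [-1.01 -0.12  1.26] T [ 0.02 -0.54  0.  ] w 0.0302
now E 106.51 r 0.1498 x -0.0002
104.0 ([0.0097, 0.0003, 0.0], [-0.0003, -0.0266, 0.001])
101.0 ([0.0215, 0.0004, 0.001], [-0.0003, -0.0528, 0.001])
98.0 ([0.0332, 0.0004, 0.0025], [-0.0003, -0.079, 0.0011])
95.0 ([0.0449, 0.0004, 0.0047], [-0.0002, -0.1052, 0.0011])
92.0 ([0.0564, 0.0004, 0.0075], [-0.0002, -0.1313, 0.0011])
89.0 ([0.0677, 0.0005, 0.0108], [-0.0002, -0.1575, 0.0011])
86.0 ([0.0789, 0.0005, 0.0148], [-0.0001, -0.1837, 0.0011])
83.0 ([0.0898, 0.0005, 0.0193], [-0.0001, -0.2099, 0.0011])
80.0 ([0.1005, 0.0006, 0.0244], [-0.0001, -0.2361, 0.0011])
```

servo_tool --translation '[[0.0097, 0.0003, 0], [0.0156, 0.0003, 0.0005], [0.0215, 0.0004, 0.001], [0.0274, 0.0004, 0.0017], [0.0332, 0.0004, 0.0025], [0.039, 0.0004, 0.0036], [0.0449, 0.0004, 0.0047], [0.0507, 0.0004, 0.006], [0.0564, 0.0004, 0.0075], [0.0564, 0.0004, 0.0075]]' --delta_rot '[[0, -0.0266, 0.001], [0, -0.0397, 0.001], [0, -0.0528, 0.001], [0, -0.0659, 0.001], [0, -0.079, 0.001], [0, -0.092, 0.001], [0, -0.1052, 0.001], [0, -0.1183, 0.001], [0, -0.1313, 0.001], [0, -0.1313, 0.001]]' --jaw '[1, 1, 1, 1, 1, 1, 1, 1, 1, 1]'

```text
time_s: 9.8
position: [0.506, 0.103, 0.1972]
tcp_rot: [[0.077, 0.997, 0.001], [0.996, -0.077, 0.036], [0.036, -0.002, -0.999]]
wrist_force: [-0.2, 0.6, -1.5]
grip_width: 0.03
```

```bash
python3 - <<'E'
from h import *
from workcell import vision
c=vision.capture("wrist");pickle.dump(c,open("pics/w5.pkl","wb"));cv2.imwrite("pics/w5.png",c["img"])
for E in (42,50,55,60,64,70,80):print(E,proj(c,onbar(E)).round(1),end=' ')
E
python3 nx.py 89 86 83 80 77 74 71 68
```

```text
42 [[325.8  58.6]] 50 [[325.9  82.1]] 55 [[326.  100.4]] 60 [[326.1 121.2]] 64 [[326.1 139.4]] 70 [[326.1 168.6]] 80 [[325.9 219.3]] F tool [-0.25 -0.52  1.6 ] T [ 0.04 -0.14 -0.04] w 0.0298
now E 91.97 r 0.1495 x -0.0004
89.0 ([0.0117, 0.0007, -0.0004], [-0.0009, -0.0266, 0.0005])
86.0 ([0.0235, 0.0007, 0.0005], [-0.0009, -0.0528, 0.0006])
83.0 ([0.0352, 0.0007, 0.0021], [-0.0008, -0.079, 0.0006])
80.0 ([0.0469, 0.0008, 0.0042], [-0.0008, -0.1051, 0.0006])
77.0 ([0.0584, 0.0008, 0.007], [-0.0008, -0.1313, 0.0006])
74.0 ([0.0697, 0.0008, 0.0104], [-0.0008, -0.1575, 0.0006])
71.0 ([0.0809, 0.0008, 0.0143], [-0.0008, -0.1837, 0.0007])
68.0 ([0.0918, 0.0008, 0.0189], [-0.0008, -0.2099, 0.0007])
```

View pics/w5.png

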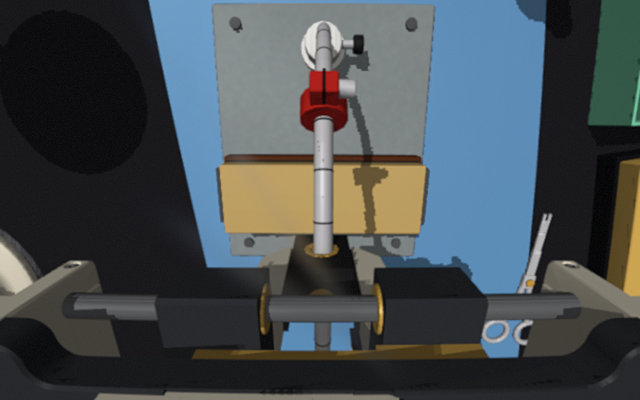

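The bar is inside the bore, and the red stop's near face is at about row 118, near E≈60°. A column profile will locate it better.

```bash
python3 - <<'E'
from h import *
c=pickle.load(open("pics/w5.pkl","rb"));im=c["img"]
for v in range(62,136,2):print(v,im[v,323].tolist(),end=' ')
print()
g=im[:,321:326].mean((1,2));print([ (v,int(g[v])) for v in list(range(164,176))+list(range(217,227))])
h=cv2.cvtColor(im,cv2.COLOR_BGR2HSV);m=((h[...,0]<8)|(h[...,0]>172))&(h[...,1]>150)&(h[...,2]>60)
b=max(blobs(c,m),key=lambda b:b[0]);print(b[:3])
R=lambda E:centre()+ (onbar(E)-centre())*(155/150)
for E in(57,58,59,60,70,80):print(E,proj(c,R(E)).round(1))
E
```

```text
62 [176, 174, 175] 64 [176, 174, 175] 66 [178, 177, 178] 68 [97, 95, 94] 70 [47, 45, 49] 72 [19, 18, 48] 74 [20, 17, 43] 76 [22, 19, 41] 78 [22, 19, 42] 80 [20, 18, 40] 82 [19, 18, 40] 84 [22, 20, 41] 86 [22, 20, 42] 88 [19, 19, 41] 90 [10, 10, 34] 92 [7, 7, 16] 94 [5, 2, 12] 96 [9, 10, 17] 98 [8, 10, 16] 100 [4, 2, 12] 102 [10, 10, 10] 104 [17, 17, 81] 106 [22, 24, 139] 108 [14, 15, 64] 110 [6, 11, 76] 112 [6, 10, 76] 114 [11, 12, 72] 116 [157, 156, 159] 118 [67, 67, 66] 120 [180, 177, 179] 122 [186, 182, 184] 124 [184, 182, 182] 126 [184, 181, 183] 128 [183, 181, 183] 130 [184, 183, 183] 132 [183, 182, 182] 134 [184, 183, 183] 
[(164, 194), (165, 196), (166, 195), (167, 175), (168, 119), (169, 98), (170, 160), (171, 204), (172, 209), (173, 207), (174, 206), (175, 207), (217, 193), (218, 192), (219, 193), (220, 194), (221, 184), (222, 139), (223, 83), (224, 128), (225, 176), (226, 183)]
(1830, array([322.8568306 , 100.08251366]), array([301,  71,  46,  60], dtype=int32))
57 [[326.2 102.6]]
58 [[326.2 107. ]]
59 [[326.2 111.5]]
60 [[326.2 116.1]]
70 [[326.2 166.5]]
80 [[326.1 220.6]]
```

servo_tool --translation '[[0.0117, 0.0004, 0], [0.0176, 0.0004, 0.0002], [0.0235, 0.0004, 0.0005], [0.0294, 0.0004, 0.0012], [0.0352, 0.0004, 0.0021], [0.041, 0.0004, 0.0031], [0.0469, 0.0004, 0.0042], [0.0526, 0.0004, 0.0056], [0.0584, 0.0004, 0.007], [0.064, 0.0004, 0.0087], [0.0697, 0.0004, 0.0104], [0.0697, 0.0004, 0.0104]]' --delta_rot '[[0, -0.0266, 0], [0, -0.0397, 0], [0, -0.0528, 0], [0, -0.0659, 0], [0, -0.079, 0], [0, -0.092, 0], [0, -0.1051, 0], [0, -0.1182, 0], [0, -0.1313, 0], [0, -0.1444, 0], [0, -0.1575, 0], [0, -0.1575, 0]]' --jaw '[1, 1, 1, 1, 1, 1, 1, 1, 1, 1, 1, 1]'

```text
time_s: 11.05
position: [0.5093, 0.1459, 0.1918]
tcp_rot: [[0.072, 0.997, -0.024], [0.958, -0.076, -0.275], [-0.276, -0.003, -0.961]]
wrist_force: [1.1, -0.8, -0.1]
grip_width: 0.0301
```

```bash
python3 - <<'E'
from h import *
from workcell import vision
c=vision.capture("wrist");pickle.dump(c,open("pics/w6.pkl","wb"));im=c["img"]
cv2.imwrite("pics/w6.png",cv2.resize(im[130:290,250:400],(750,600)[:2],interpolation=cv2.INTER_CUBIC))
R=lambda E:centre()+ (onbar(E)-centre())*(155/150)
print([(E,proj(c,R(E)).round(1).tolist()) for E in (56,60,65,70)])
g=im[:,321:326].mean((1,2)).astype(int);print([(v,int(g[v]),int(im[v,323,2])-int(im[v,323,1])) for v in range(180,262)])
E
python3 nx.py 72 71 70 69 68 67 66 65
```

```text
[(56, [[326.8, 189.9]]), (60, [[326.7, 211.6]]), (65, [[326.5, 238.2]]), (70, [[326.2, 263.5]])]
[(180, 217, 1), (181, 211, 0), (182, 171, 1), (183, 93, 16), (184, 58, 58), (185, 68, 70), (186, 72, 68), (187, 72, 67), (188, 72, 67), (189, 71, 65), (190, 71, 63), (191, 72, 64), (192, 72, 61), (193, 71, 58), (194, 71, 57), (195, 72, 57), (196, 72, 55), (197, 71, 52), (198, 71, 53), (199, 70, 52), (200, 71, 52), (201, 71, 51), (202, 72, 51), (203, 71, 50), (204, 71, 51), (205, 72, 53), (206, 72, 53), (207, 72, 52), (208, 68, 45), (209, 62, 51), (210, 79, 81), (211, 135, 63), (212, 189, 18), (213, 184, 2), (214, 119, 0), (215, 167, 2), (216, 228, 1), (217, 232, 0), (218, 229, 1), (219, 229, 1), (220, 228, 1), (221, 228, 1), (222, 228, 1), (223, 228, 1), (224, 228, 1), (225, 227, 0), (226, 228, 1), (227, 228, 1), (228, 228, 1), (229, 201, 2), (230, 140, 1), (231, 117, 0), (232, 121, 0), (233, 117, 0), (234, 111, -1), (235, 110, 1), (236, 110, 0), (237, 110, 1), (238, 110, 1), (239, 110, 1), (240, 109, -1), (241, 107, 1), (242, 107, 1), (243, 107, 1), (244, 107, 1), (245, 107, 0), (246, 107, 2), (247, 107, 2), (248, 107, 1), (249, 108, 0), (250, 107, 0), (251, 107, 1), (252, 107, 1), (253, 99, 5), (254, 81, 13), (255, 68, 20), (256, 59, 18), (257, 40, 9), (258, 29, 4), (259, 30, 3), (260, 31, 4), (261, 33, 4)]
F tool [0.84 0.09 1.22] T [-0.01  0.32  0.  ] w 0.0302
now E 73.59 r 0.1498 x -0.0005
72.0 ([0.0061, 0.0009, -0.0002], [-0.0008, -0.0173, 0.0018])
71.0 ([0.01, 0.0009, 0.0], [-0.0007, -0.026, 0.0018])
70.0 ([0.014, 0.0009, 0.0003], [-0.0007, -0.0347, 0.0018])
69.0 ([0.0179, 0.001, 0.0006], [-0.0007, -0.0435, 0.0018])
68.0 ([0.0219, 0.001, 0.0009], [-0.0007, -0.0522, 0.0018])
67.0 ([0.0258, 0.001, 0.0014], [-0.0007, -0.0609, 0.0018])
66.0 ([0.0297, 0.001, 0.0019], [-0.0007, -0.0696, 0.0018])
65.0 ([0.0336, 0.001, 0.0025], [-0.0007, -0.0784, 0.0018])
```

View pics/w6.png

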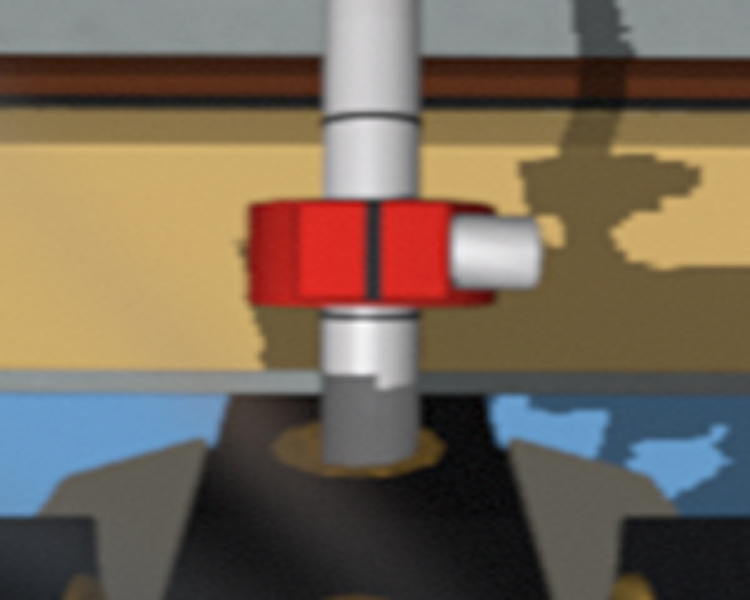

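The stop (crop rows 200–305) is 4° or more ahead of the carriage. The bar sits about 1.1 mm to tool +y inside the bore, so I'll centre that while moving to E≈69°. Then I'll lower the grip to 5 N.

servo_tool --translation '[[0.003, 0.0016, 0], [0.0061, 0.0016, 0], [0.01, 0.0016, 0], [0.014, 0.0016, 0.0003], [0.0179, 0.0016, 0.0006], [0.0179, 0.0016, 0.0006], [0.0179, 0.0016, 0.0006], [0.0179, 0.0016, 0.0006]]' --delta_rot '[[0, -0.0087, 0.001], [0, -0.0173, 0.0018], [0, -0.026, 0.0018], [0, -0.0347, 0.0018], [0, -0.0435, 0.0018], [0, -0.0435, 0.0018], [0, -0.0435, 0.0018], [0, -0.0435, 0.0018]]' --jaw '[1, 1, 1, 1, 1, 1, 1, 1]'

```text
time_s: 11.9
position: [0.5111, 0.1548, 0.1887]
tcp_rot: [[0.075, 0.997, -0.03], [0.931, -0.08, -0.357], [-0.359, -0.001, -0.933]]
wrist_force: [-0.5, -0.2, -1.0]
grip_width: 0.0303
```

servo_tool --translation '[[0, 0, 0], [0, 0, 0], [0, 0, 0]]' --delta_rot '[[0, 0, 0], [0, 0, 0], [0, 0, 0]]' --jaw '[1, 1, 1]' --newtons 6

```text
time_s: 12.2
position: [0.5112, 0.1546, 0.1889]
tcp_rot: [[0.075, 0.997, -0.03], [0.931, -0.081, -0.357], [-0.358, -0.001, -0.934]]
wrist_force: [0.6, 0.5, -1.0]
grip_width: 0.0298
```

```bash
cat > st.py <<'E'
from h import *
from workcell import vision
import sys
c=vision.capture("wrist");pickle.dump(c,open(f"pics/{sys.argv[1]}.pkl","wb"));im=c["img"];h=cv2.cvtColor(im,cv2.COLOR_BGR2HSV)
g=im[:,321:326].mean((1,2)).astype(int);
m=((h[...,0]<8)|(h[...,0]>172))&(h[...,1]>150)&(h[...,2]>60);b=max(blobs(c,m),key=lambda b:b[0]);print("red",b[:3])
v1=b[2][1]+b[2][3]
print("col after red",[int(g[v]) for v in range(v1-4,v1+60)],"start",v1-4)
R=lambda E:centre()+ (onbar(E)-centre())*(155/150)
print([(E,proj(c,R(E)).round(1).tolist()) for E in (50,60)])
cv2.imwrite(f"pics/{sys.argv[1]}.png",cv2.resize(im[150:290,250:400],(750,700)[:2],interpolation=cv2.INTER_CUBIC)[:600])
E
python3 st.py w7; python3 nx.py 68 67 66 65 64
```

```text
red (1185, array([318.75274262, 219.6278481 ]), array([297, 204,  49,  35], dtype=int32))
col after red [84, 79, 73, 83, 103, 112, 114, 114, 113, 113, 113, 113, 113, 113, 113, 113, 113, 112, 104, 85, 73, 64, 41, 29, 30, 33, 33, 34, 37, 37, 38, 39, 40, 41, 43, 43, 44, 44, 44, 44, 45, 45, 43, 43, 44, 43, 43, 42, 42, 41, 40, 38, 38, 46, 57, 63, 65, 65, 64, 58, 48, 46, 48, 52] start 235
[(50, [[323.8, 179.3]]), (60, [[323.7, 233.4]])]
F tool [ 1.14 -0.58  0.65] T [0.01 0.44 0.  ] w 0.0301
now E 69.22 r 0.1499 x 0.0005
68.0 ([0.0049, -0.0009, -0.0001], [-0.0008, -0.0086, -0.0003])
67.0 ([0.0089, -0.0009, -0.0], [-0.0008, -0.0174, -0.0003])
66.0 ([0.0128, -0.0009, 0.0002], [-0.0008, -0.0261, -0.0003])
65.0 ([0.0168, -0.0009, 0.0004], [-0.0008, -0.0348, -0.0003])
64.0 ([0.0207, -0.0009, 0.0007], [-0.0008, -0.0436, -0.0003])
```

servo_tool --translation '[[0.0025, 0, 0], [0.0049, 0, 0], [0.0069, 0, 0], [0.0089, 0, 0], [0.0105, 0, 0.0001], [0.0105, 0, 0.0001], [0.0105, 0, 0.0001]]' --delta_rot '[[0, -0.0043, 0], [0, -0.0086, 0], [0, -0.013, 0], [0, -0.0174, 0], [0, -0.0209, 0], [0, -0.0209, 0], [0, -0.0209, 0]]' --jaw '[1, 1, 1, 1, 1, 1, 1]' --newtons 4

```text
time_s: 12.95
position: [0.5116, 0.1606, 0.1864]
tcp_rot: [[0.073, 0.997, -0.033], [0.915, -0.081, -0.396], [-0.397, -0.001, -0.918]]
wrist_force: [0.2, 0.8, -1.8]
grip_width: 0.03
```

```bash
python3 st.py w8; python3 nx.py 66.5 66 65.5 65 64.5 64
```

```text
red (1120, array([322.01071429, 233.43125   ]), array([298, 216,  48,  40], dtype=int32))
col after red [45, 45, 47, 57, 54, 37, 28, 29, 33, 32, 33, 34, 36, 37, 38, 39, 40, 42, 42, 43, 43, 43, 43, 44, 43, 44, 43, 43, 42, 42, 42, 41, 40, 40, 38, 39, 46, 59, 66, 66, 67, 66, 60, 50, 46, 50, 53, 56, 55, 54, 59, 58, 58, 60, 61, 62, 62, 65, 64, 65, 64, 65, 64, 63] start 252
[(50, [[323.9, 194.0]]), (60, [[323.8, 247.4]])]
F tool [-0.23  0.53  1.12] T [ 0.02  0.44 -0.  ] w 0.0298
now E 66.57 r 0.1499 x 0.0005
66.5 ([0.0003, -0.0008, -0.0001], [-0.0008, -0.0009, -0.0003])
66.0 ([0.0022, -0.0008, -0.0001], [-0.0008, -0.0053, -0.0003])
65.5 ([0.0042, -0.0008, -0.0001], [-0.0008, -0.0096, -0.0003])
65.0 ([0.0062, -0.0008, -0.0], [-0.0008, -0.014, -0.0003])
64.5 ([0.0082, -0.0008, 0.0], [-0.0008, -0.0183, -0.0003])
64.0 ([0.0101, -0.0008, 0.0001], [-0.0008, -0.0227, -0.0003])
```

servo_tool --translation '[[0.0005, 0, 0], [0.001, 0, 0], [0.0015, 0, 0], [0.002, 0, 0], [0.0025, 0, 0], [0.003, 0, 0], [0.003, 0, 0]]' --delta_rot '[[0, -0.0012, 0], [0, -0.0024, 0], [0, -0.0036, 0], [0, -0.0048, 0], [0, -0.006, 0], [0, -0.007, 0], [0, -0.007, 0]]' --jaw '[1, 1, 1, 1, 1, 1, 1]'

```text
time_s: 13.7
position: [0.5119, 0.1616, 0.186]
tcp_rot: [[0.074, 0.997, -0.034], [0.909, -0.081, -0.409], [-0.411, -0.001, -0.912]]
wrist_force: [-1.2, -3.0, 2.8]
grip_width: 0.0298
```

```bash
python3 st.py w9|head -1; python3 nx.py
```

```text
red (1071, array([322.96732026, 236.03641457]), array([299, 218,  46,  41], dtype=int32))
F tool [-3.98  0.65 -1.53] T [ 0.17 -0.53 -0.03] w 0.0301
now E 66.01 r 0.15 x 0.0007
```

View pics/w9.png

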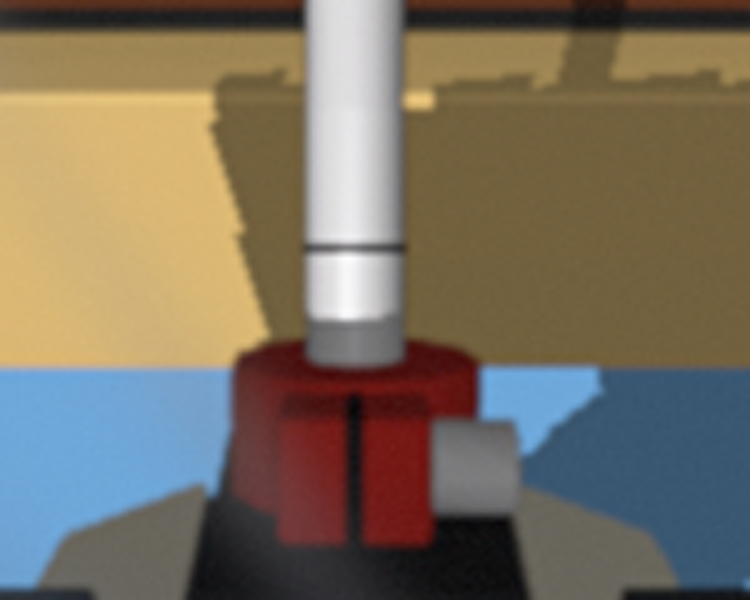

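The carriage has reached the stop: a reaction of about 4.5 N appeared at the predicted E≈66°, well under 12 N. I'll let go in place.

servo_tool --translation '[[-0.0005, 0, 0], [-0.0005, 0, 0], [-0.0005, 0, 0], [-0.0005, 0, 0], [-0.0005, 0, 0], [-0.0005, 0, 0]]' --delta_rot '[[0, 0, 0], [0, 0, 0], [0, 0, 0], [0, 0, 0], [0, 0, 0], [0, 0, 0]]' --jaw '[0.66, 0.64, 0.62, 0.6, 0.55, 0.5]'

```text
time_s: 14.35
position: [0.5119, 0.1615, 0.1861]
tcp_rot: [[0.074, 0.997, -0.034], [0.909, -0.081, -0.409], [-0.41, -0.001, -0.912]]
wrist_force: [0.1, 0.7, 0.1]
grip_width: 0.0443
```

```bash
python3 st.py w10|head -1; python3 nx.py; python3 - <<'E'
from h import *
a=pickle.load(open("pics/w9.pkl","rb"))["img"].astype(int);b=pickle.load(open("pics/w10.pkl","rb"))["img"].astype(int)
d=abs(a-b).sum(2);
print("screw/brass in each:")
for im in (a,b):
    h=cv2.cvtColor(im.astype(np.uint8),cv2.COLOR_BGR2HSV);m=(h[...,0]>10)&(h[...,0]<30)&(h[...,1]>110)&(h[...,2]>70);m[:255]=0;m[300:]=0;m[:,:275]=0;m[:,:][:,370:]=0
    print([x[:2] for x in blobs(None,m,10)])
E
```

```text
red (1062, array([323.09887006, 235.90301318]), array([299, 218,  46,  41], dtype=int32))
F tool [ 0.07  0.23 -0.7 ] T [ 0.1   0.43 -0.11] w 0.0449
now E 66.08 r 0.15 x 0.0007
screw/brass in each:
[(58, array([319.13793103, 291.79310345]))]
[(95, array([317.69473684, 290.95789474]))]
```

servo_tool --translation '[[0, 0, 0], [0, 0, -0.01], [0, 0, -0.03], [0, 0, -0.06], [0, 0, -0.1], [0, 0, -0.15], [0, 0, -0.2], [0, 0, -0.2], [0, 0, -0.2]]' --delta_rot '[[0, 0, 0], [0, 0, 0], [0, 0, 0], [0, 0, 0], [0, 0, 0], [0, 0, 0], [0, 0, 0], [0, 0, 0], [0, 0, 0]]' --jaw '[0.4, 0.3, 0.3, 0.3, 0.3, 0.3, 0.3, 0.3, 0.3]'

```text
time_s: 15.3
position: [0.5163, 0.2114, 0.2966]
tcp_rot: [[0.073, 0.997, -0.032], [0.91, -0.08, -0.407], [-0.409, 0.001, -0.913]]
wrist_force: [-0.5, -0.2, -1.0]
grip_width: 0.0643
```

```bash
python3 - <<'E'
from h import *
from workcell import vision
w=vision.capture("wrist");d=vision.capture("side");t=vision.capture("top")
for n,c in(("w11",w),("s11",d),("t11",t)):pickle.dump(c,open(f"pics/{n}.pkl","wb"))
u,v=proj(w,onbar(64))[0].astype(int);print(u,v)
u0,v0=max(u-70,0),min(max(v-70,0),260)
a=cv2.resize(w["img"][v0:v0+140,u0:u0+140],(400,400),interpolation=cv2.INTER_CUBIC)
u,v=proj(d,onbar(64))[0].astype(int)
b=cv2.resize(d["img"][v-25:v+25,u-25:u+25],(400,400),interpolation=cv2.INTER_CUBIC)
cv2.imwrite("pics/w11.png",np.hstack([a,b]))
E
```

```text
322 201
```

View pics/w11.png

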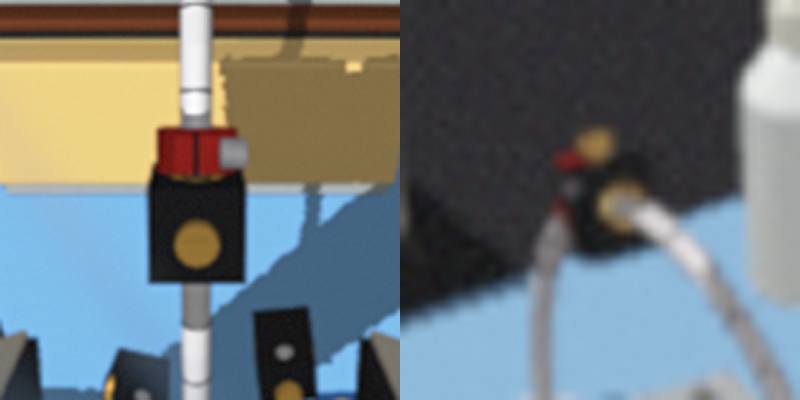

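```bash
python3 - <<'E'
from h import *
from scipy.optimize import brentq
def Eat(c,u,v,r,lo=40,hi=85):
    f=lambda E:proj(c,centre()+(onbar(E)-centre())*r/.15)[0,1]-v
    return brentq(f,lo,hi)
for n in("w5","w6","w11"):
    c=pickle.load(open(f"pics/{n}.pkl","rb"));im=c["img"];h=cv2.cvtColor(im,cv2.COLOR_BGR2HSV)
    m=((h[...,0]<8)|(h[...,0]>172))&(h[...,1]>150)&(h[...,2]>40);b=max(blobs(c,m),key=lambda b:b[0])
    u=int(proj(c,onbar(57))[0,0])-4
    # slit/lug extents in a column just left of the bar centre (lug top r=.173)
    col=np.nonzero(m[:,u-4])[0];print(n,b[:3],"red rows",col.min(),col.max(),"lug E",[round(Eat(c,0,v,.173),2) for v in(col.min()-.5,col.max()+.5)])
    # dark rings by column minimum
    g=im[:,u+2:u+6].mean((1,2))
    for E in(50,70,80):
        p=proj(c,centre()+(onbar(E)-centre())*155/150)[0,1]
        if 6<p<270: w=g[int(p)-6:int(p)+7];print("  ring",E,"pred",round(p,1),"dark at",int(p)-6+int(w.argmin()),int(w.min()),int(np.median(w)))
    if n=="w11":
        k=(h[...,0]>10)&(h[...,0]<30)&(h[...,1]>110)&(h[...,2]>70);k[:,:u-12]=0;k[:,u+16:]=0;k[:190]=0
        for x in blobs(c,k,40):print("  brass",x[:3],"E",round(Eat(c,0,x[1][1],.18),2))
E
```

```text
w5 (1863, array([322.86097692, 100.07353731]), array([301,  71,  46,  60], dtype=int32)) red rows 72 115 lug E [55.67, 63.49]
  ring 50 pred 74.9 dark at 72 54 55
  ring 70 pred 166.5 dark at 169 78 173
  ring 80 pred 220.6 dark at 223 75 172
w6 (641, array([311.12636505, 197.21528861]), array([300, 183,  24,  29], dtype=int32)) red rows 184 210 lug E [55.48, 59.4]
  ring 50 pred 157.7 dark at 160 87 195
  ring 70 pred 263.5 dark at 258 22 32
w11 (336, array([318.35714286, 183.73214286]), array([306, 176,  29,  17], dtype=int32)) red rows 176 191 lug E [54.77, 59.14]
  ring 50 pred 160.7 dark at 162 156 230
  ring 70 pred 220.1 dark at 226 23 103
  ring 80 pred 244.9 dark at 244 123 128
  brass (220, array([320.54545455, 216.10454545]), array([313, 208,  16,  17], dtype=int32)) E 65.39Traceback (most recent call last):
  File "<stdin>", line 19, in <module>
  File "<stdin>", line 5, in Eat
    r = _zeros._brentq(f, a, b, xtol, rtol, maxiter, args, full_output, disp)
ValueError: f(a) and f(b) must have different signs
```

```bash
python3 - <<'E'
from workcell import ticket
print(ticket.finish_job())
E
```

```text
the job is handed in; nothing more can be done
None
```

The smallest black carriage is on the arc bar against the red stop, screw facing outwards and let go. I handed the job in at about 15.5 s of the 67 s allowed.

- **Fitting:** I gripped it by its flanks, threaded it over the free end and ran it round the bend at 20 N grip. Wrist force stayed around 1–2 N at each check. For the last few millimetres I cut the grip to 4 N. It met the stop where expected, at about E = 66°, with a reaction of about 4–4.5 N, well under the 12 N slip limit.
- **Carriage check:** the final pictures show it still touching the stop after release. Its screw is at about E = 65.4°.
- **Stop check:** its near edge measured 59.1° at the end and 59.4° before, which is within about one pixel. The far edge read 0.7° lower, which I put down to the collar's side coming into view, so I take the stop as unmoved.
- **Disagreement:** the screw-to-stop angle came out at about 8.4° where touching should give 9.2°. I put that down to measuring error and play on the bar; it is on the close side, not short of touching.
- **Not checked:** I did not measure the bystanders' positions at the end. No unexpected force showed in any reading.

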